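# Pick the brass fitting from the mixed tray

## Task

Take the one brass hose fitting out of the tan tray of mixed fittings and stand it upright in the round pocket of the blue block, its foot down on the pocket floor. Set it down rather than letting it drop, and leave the other fittings standing where they are in the tray.

Things in the scene. Friction and masses are not known exactly. Their poses are not given: they have to be found in the camera images.
- brass_fitting: The part to take: yellow brass hose fitting, 55 mm tall, 40 to 85 g. Hexagonal foot 12 mm high, 24 mm across flats (28 mm over corners); above it an upright round tail of 16 mm diameter with small barbs, gripped best about 38 mm above the underside. Origin at the centre of the underside, z up the tail. It stands in the tan tray among three others, in any of four places.
- tray: Fixed tan tray, 225 x 132 mm, 7 mm floor, 4 mm walls up to 40 mm high. Origin under its centre, x along its length, z up. The four fittings stand in two columns at least 80 mm apart along x, the two of a column at least 46 mm apart along y. Fingers closing along x have most room: 50 mm from a tail's axis to the nearest wall or other fitting.
- steel_fitting_a: Bright grey steel fitting, same shape and size as the brass one, standing in the same tray; origin at the centre of its underside, z up its tail. A bystander.
- steel_fitting_b: Bright grey steel fitting, same shape and size as the brass one, standing in the same tray; origin at the centre of its underside, z up its tail. A bystander.
- black_fitting: Black plastic fitting, same shape and size as the brass one, standing in the same tray; origin at the centre of its underside, z up its tail. A bystander.
- nest_hole0 (a point): Centre of the mouth of the round pocket, in the top face of a fixed blue block 110 x 110 x 22 mm with a small screw in each corner; pocket about 47 mm diameter and 8 mm deep, so its floor lies 8 mm below this point and 14 mm above the bench. z up. Nothing else stands on the block.

How it is judged:
By the outcome, as a careful person would: the job done as asked, in the order asked, and still so for the second after the job is handed in, with the robot touching nothing.
It also fails if it takes over 32 s, if anything falls off the work surface, if the arm or the gripper's body presses on something with over 40 N, if the wrist force passes 120 N, or if a joint passes its speed limit or range.

## Robot

A 6-joint arm with a two-finger parallel gripper is mounted at the origin on a cart in front of the work surface, level with it; the furniture and walls round the work are solid. World frame = base frame: x ahead of the robot, y to its left, z up, the work surface at z = 0. Lengths are in m, angles in rad, forces in N, time in s.
With the tool pointing down it reaches from about 0.3 to 0.85 m from the base axis. Payload 5.4 kg.
Tool frame: the origin (TCP) lies at the very end of the fingers, on their centre line; the grasp point (between the pads) lies r.hold_point_z behind it (r.hold_point_z is the distance from the TCP to the grasp point, in m); z points along the fingers, y is the line along which they close (so a half turn about z gives the same grasp; the last joint's range is limited). The gripper opens to 85 mm and grips with 20 to 120 N. Pads are 22 mm wide; open, the fingers measure 114 mm over their backs; the gripper's body (76 mm by 85 mm) begins 54 mm behind the grasp point. The pads swing forward as they close: fully open they stand 13 mm farther back than shut.
Start: joints at [-1.359, 0.158, 1.597, -0, 1.386, -0.21], TCP at [0.235, -0.525, 0.231] pointing down, gripper open.
Joint ranges: [-2.91, 2.91], [-0.94, 2.29], [0.18, 2.7], [-1.29, 4.43], [0.17, 2.64], [-3, 3]. Speed limits (rad/s): [2.57, 2.57, 3.14, 3.14, 3.14, 3.14].

## Interface

Orientations are given as [roll, pitch, yaw] about the fixed x, y, z axes, in that order (R = Rz(yaw) Ry(pitch) Rx(roll)).
In Python, from station import r gives the robot as it stands.
- The arm moves only by the tool drive_tool, never from a script. Its argument "moves" is a list of rows, each a list of 3 entries, a list of its own where there are three numbers: the opening, from 0 (shut) to 1 (fully open), then the shift along the tool's x, y, z in mm, then the turn about the tool's z in rad. A call has 1 to 5 rows; each row shifts and turns the commanded pose from where the row before left it, along the tool's axes as they then stand; what a row does not reach is not made up. A row lasts 1/10 s, in which the tool goes at most 50 mm and 8.59 degrees, less where a joint would pass 70% of its speed; a pose out of reach is approached as far as the arm can. A call is refused whole if a number of a shift passes 50 or a number of a turn 0.15, either way. A call with a gripper value outside its range is refused whole. The fingers move at their own pace and stop on an object; "squeeze" is the grip in N (left out, the last holds). Time passes only in rows, so rows that do not move let the fingers close. It gives the time, the measured TCP pose, the force, the opening and the grip force at its end, in the units of the state.
- r.state(): the state, without advancing time (a new reading comes with each control period).
- r.get_image(name): name is "scene" or "top" or "wrist"; returns a dict with "color" (384x512x3 uint8, red, green, blue), "mtx" (3x3 intrinsics, pixels), "xyz" and "orientation" of the camera in the world. Camera axes: x right, y up, looking along -z (the intrinsics and any distortion apply to the point x, -y, -z); pixel columns grow to the right and rows downward; lengths in m; the calibration is good to about 2 mm. The wrist camera is an equidistant fisheye: a pixel r from the principal point sees the ray r / f radians off the axis. A picture is of the moment at which its call begins. There is no depth.
- r.hand_in(): hands the job in; it is judged then, once.
Trained networks look in the newest picture that a camera, given by its name, has taken for a name from the list of things; names that differ only in an ending like _2 or _b are one class to them, and where a whole thing is asked for, a point or a joint stands for the part that bears it (a point fixed in the world has none). Each returns a list of dicts, best first, with "score" (0 to 1); they miss things now and then, are a little off and sometimes report something else, mostly with a low value. They report only what shows in the picture. A call takes as long as a camera call.
- r.look_for(camera, target): "xyz" ([x, y, z] in m, in world coordinates, good to about 4 mm: the middle of the surface that is visible of it).
- r.outline_of(camera, target): "pixels" (384x512 bool, what is visible of it).
The state is a dict: "time": time; "qpos": joint angles; "joint_vel": joint speeds; "joint_efforts": joint torques, N m; "position": TCP position; "tool_rot": TCP orientation; "contact_force": force on the tool from outside, world axes, zero at the start; "torque": the same for the moment, N m; "gripper_width": finger opening in m; "grip_force": force on a finger pad.
Only numpy, scipy, OpenCV 4.12 (cv2) and the standard library are available. Lean on these libraries where they do the work, as an engineer would, in place of code of your own. Each camera call takes 0.05 s, during which the arm holds its last target. There are 200 camera calls.

## Working session

There is one attempt and no reset: what is moved stays moved. The work goes in short steps, Python scripts to look and compute and a tool call to move; the robot and the scene stay as the last step left them, time stands still between calls to the robot, and variables do not carry over. Pictures are saved under pics/ and viewed, at most 10 in all, crops included, and the job is handed in when it is done.

Besides the shell and the picture viewer there is one more tool, called after "Request:" by a JSON object that holds its "op" and its "data", one argument or row to a line. drive_tool: Moves the arm, as the interface text tells. Its arguments: {"type":"object","properties":{"moves":{"type":"array","items":{"type":"array"}},"squeeze":{"type":"number"}},"required":["moves"]}

```bash
mkdir -p pics; cat > h.py <<'E'
from station import r
import numpy as np, cv2
from scipy.spatial.transform import Rotation as R
def ray_plane(im,u,v,z):
    K=im["mtx"];o=np.array(im["orientation"])
    M=o if o.shape==(3,3) else R.from_euler('xyz',o).as_matrix()
    d=M@np.array([(u-K[0][2])/K[0][0],-(v-K[1][2])/K[1][1],-1]);p=np.array(im["xyz"])
    return p+d*(z-p[2])/d[2]
E
python3 - <<'E'
from h import *
s=r.state();print(s["position"],s["tool_rot"],r.hold_point_z,s["time"],s["gripper_width"])
ims=[]
for c in("scene","top"):
    im=r.get_image(c);ims.append(im["color"]);print(c,im["xyz"],im["orientation"],im["mtx"])
    for t in("brass_fitting","tray","nest_hole0","black_fitting","steel_fitting_a"):
        print(t,[(np.round(d["xyz"],3),round(d["score"],2)) for d in r.look_for(c,t)[:3]])
    if c=="top":
        for t in ("brass_fitting","nest_hole0"):
            for d in r.outline_of(c,t)[:2]:
                v,u=np.nonzero(d["pixels"]);print(t,d["score"],u.min(),u.max(),v.min(),v.max(),u.mean(),v.mean())
cv2.imwrite("pics/a.png",ims[0][:,:,::-1]);cv2.imwrite("pics/b.png",ims[1][:,:,::-1])
E
```

```text
[ 0.23526239 -0.52399556  0.23029591] [-3.13971677e+00 -4.21167577e-04  4.21823365e-01] 0.0187 0.0 0.08560914590993465
scene [ 0.12396345 -0.57450486  0.7304044 ] [ 0.80285779  0.0106506  -0.62740689] [[442.74347633   0.         251.2714936 ]
 [  0.         442.74347633 184.01374529]
 [  0.           0.           1.        ]]
brass_fitting [(array([ 0.493, -0.219,  0.033]), 0.65)]
tray [(array([ 0.524, -0.164,  0.013]), 0.59), (array([ 0.492, -0.222,  0.032]), 0.31)]
nest_hole0 []
black_fitting [(array([ 0.484, -0.169,  0.029]), 0.54)]
steel_fitting_a [(array([ 0.569, -0.15 ,  0.035]), 0.69), (array([ 0.485, -0.17 ,  0.034]), 0.63), (array([ 0.576, -0.202,  0.037]), 0.48)]
top [ 0.36475312 -0.01475705  1.06738239] [ 0.16243952  0.00275432 -1.54600414] [[483.633656     0.         251.11246953]
 [  0.         483.633656   194.14690639]
 [  0.           0.           1.        ]]
brass_fitting [(array([ 0.494, -0.215,  0.03 ]), 0.65), (array([ 0.566, -0.14 ,  0.035]), 0.26)]
tray [(array([ 0.539, -0.184,  0.004]), 0.62)]
nest_hole0 [(array([0.535, 0.155, 0.022]), 0.71)]
black_fitting [(array([ 0.489, -0.161,  0.03 ]), 0.62)]
steel_fitting_a [(array([ 0.58 , -0.198,  0.03 ]), 0.51), (array([ 0.567, -0.137,  0.036]), 0.48)]
brass_fitting 0.71 317 328 213 224 322.70175438596493 218.74561403508773
nest_hole0 0.59 152 208 165 222 179.83814558763726 193.2444082960553
```

View pics/b.png

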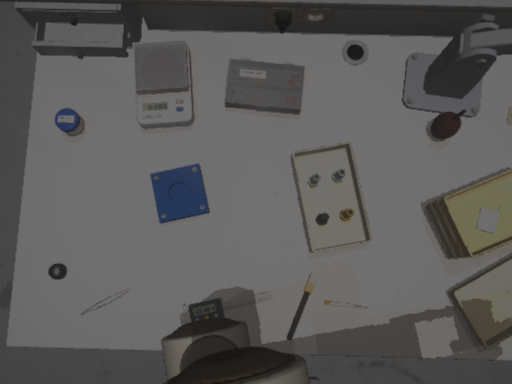

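View pics/a.png

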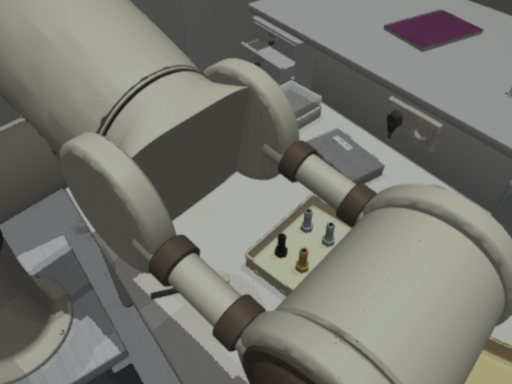

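The top view shows the tan tray, with brass at about (347,213), black at (322,218) and steel at (314,180) and (339,175). The blue block's pocket is near (179,193). The scene view shows brass at (303,260), nearest the camera. The "brass" outline from the top camera actually sits on the black fitting, so I'll use colour segmentation instead.

```bash
python3 - <<'E'
from h import *
im=r.get_image("top");c=im["color"]
hsv=cv2.cvtColor(c,cv2.COLOR_RGB2HSV)
m=np.zeros(c.shape[:2],bool);m[203:228,335:360]=True
b=m&(hsv[:,:,1]>130)&(hsv[:,:,2]>60);v,u=np.nonzero(b);print("brass",len(u),u.min(),u.max(),v.min(),v.max(),ray_plane(im,u.mean(),v.mean(),.03))
# tray yaw
for d in r.outline_of("top","tray")[:1]:
    k=d["pixels"].astype(np.uint8);pts=cv2.findContours(k,0,2)[0];p=max(pts,key=len)
    q=cv2.boxPoints(cv2.minAreaRect(p));w=np.array([ray_plane(im,*x,.03)[:2] for x in q]);print(q.round(),w.round(3),w.mean(0))
    e=np.diff(np.vstack([w,w[:1]]),axis=0);print(np.hypot(*e.T),np.arctan2(e[:,1],e[:,0]))
blue=(hsv[:,:,0]>100)&(hsv[:,:,0]<130)&(hsv[:,:,1]>120);blue[:150]=0;blue[235:]=0;blue[:,:140]=0;blue[:,220:]=0
p=max(cv2.findContours(blue.astype(np.uint8),0,2)[0],key=len);q=cv2.minAreaRect(p);print(q,ray_plane(im,*q[0],.02),ray_plane(im,179,192,.022))
z=np.hstack([cv2.resize(c[160:225,147:212],(400,400),interpolation=2),cv2.resize(c[165:230,310:375],(400,400),interpolation=2)])
cv2.imwrite("pics/c.png",np.clip(z[:,:,::-1]*1.6,0,255).astype(np.uint8))
E
```

```text
brass 15 341 350 210 219 [ 0.49096801 -0.21155704  0.03      ]
[[290. 152.]
 [353. 139.]
 [374. 242.]
 [311. 255.]] [[ 0.631 -0.092]
 [ 0.663 -0.23 ]
 [ 0.437 -0.272]
 [ 0.407 -0.138]] [ 0.53464366 -0.18310087]
[0.14199002 0.2303781  0.13708018 0.22934082] [-1.34436866 -2.95863973  1.79083127  0.20418888]
((178.93411254882812, 192.69268798828125), (48.54090881347656, 49.58855438232422), 77.90524291992188) [0.53565537 0.15095912 0.02      ] [0.53687117 0.15057353 0.022     ]
```

View pics/c.png

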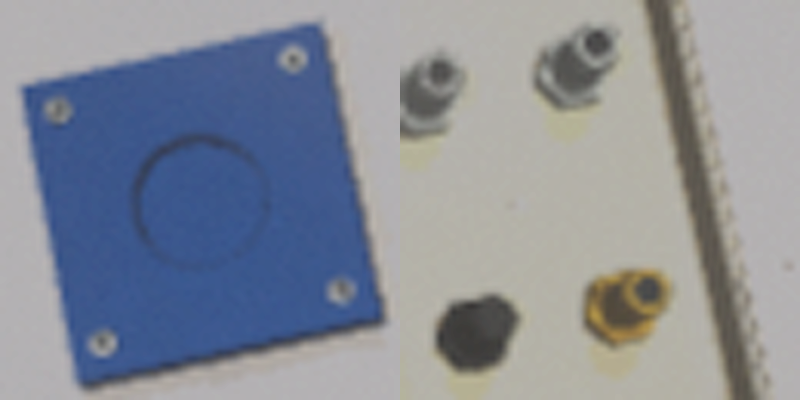

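The pocket centre is at about (0.535, 0.150), and the pocket edge is visible at crop pixel (202,202). The brass tail top is at crop pixel (648,290), which puts the fitting near (0.49, -0.213). The tray yaw is about 0.19. First I turn the tool so the fingers close along the tray's x axis.

Request:
{"op": "drive_tool", "data": {
  "moves": [
    [0.6,[0,0,0],-0.15],
    [0.6,[0,0,0],-0.15],
    [0.6,[0,0,0],-0.15],
    [0.6,[0,0,0],-0.15],
    [0.6,[0,0,0],-0.15]
  ]
}}

```text
time: 1.3
position: [0.2354, -0.5246, 0.2313]
tool_rot: [3.142, 0.0, 1.178]
contact_force: [0.1, 0.0, -1.3]
gripper_width: 0.0511
grip_force: 0.0
```

Request:
{"op": "drive_tool", "data": {
  "moves": [
    [0.6,[0,0,0],-0.15],
    [0.6,[0,0,0],-0.15],
    [0.6,[0,0,0],-0.15],
    [0.6,[0,0,0],-0.13],
    [0.6,[0,0,0],0]
  ]
}}

```text
time: 1.8
position: [0.2354, -0.5246, 0.2313]
tool_rot: [-3.142, 0.0, 1.752]
contact_force: [0.1, 0.4, 0.7]
gripper_width: 0.0512
grip_force: 0.0
```

Request:
{"op": "drive_tool", "data": {
  "moves": [
    [0.6,[25,31,0],0],
    [0.6,[25,31,0],0],
    [0.6,[25,31,0],0],
    [0.6,[25,31,0],0],
    [0.6,[25,31,0],0]
  ]
}}

```text
time: 2.3
position: [0.3662, -0.3724, 0.2314]
tool_rot: [3.141, 0.0, 1.748]
contact_force: [0.7, -0.1, -0.6]
gripper_width: 0.0516
grip_force: 0.0
```

Request:
{"op": "drive_tool", "data": {
  "moves": [
    [0.6,[25,31,0],0],
    [0.6,[25,31,0],0],
    [0.6,[25,31,0],0],
    [0.6,[25,31,0],0],
    [0.6,[0,0,0],0]
  ]
}}

```text
time: 2.8
position: [0.4715, -0.2496, 0.2314]
tool_rot: [3.14, -0.001, 1.754]
contact_force: [-0.1, -0.7, 0.4]
gripper_width: 0.0513
grip_force: 0.0
```

```bash
cat >> h.py <<'E'
def fray(im,u,v,z):
    K=im["mtx"];o=im["orientation"];M=R.from_euler('xyz',o).as_matrix()
    a=np.array([(u-K[0][2])/K[0][0],(v-K[1][2])/K[1][1]]);t=np.hypot(*a)
    s=np.sinc(t/np.pi);d=M@np.array([a[0]*s,-a[1]*s,-np.cos(t)]);p=np.array(im["xyz"])
    return p+d*(z-p[2])/d[2]
def fproj(im,P):
    K=im["mtx"];M=R.from_euler('xyz',im["orientation"]).as_matrix()
    q=M.T@(np.array(P)-im["xyz"]);q=np.array([q[0],-q[1],-q[2]]);t=np.arctan2(np.hypot(q[0],q[1]),q[2]);n=q[:2]/np.hypot(q[0],q[1])*t
    return n[0]*K[0][0]+K[0][2],n[1]*K[1][1]+K[1][2]
def delta(P):
    s=r.state();M=R.from_euler('xyz',s["tool_rot"]).as_matrix()
    return (M.T@(np.array(P)-s["position"])*1000).round(1)
E
python3 - <<'E'
from h import *
t=r.get_image("top");print("top view tail",ray_plane(t,350.0,211.8,.062),"pocket",ray_plane(t,179.4,192.4,.022))
im=r.get_image("wrist");c=im["color"];print(im["xyz"],im["orientation"],im["mtx"][0])
for d in r.look_for("wrist","brass_fitting")[:2]:print(d)
for d in r.outline_of("wrist","brass_fitting")[:2]:
    v,u=np.nonzero(d["pixels"]);print(d["score"],u.min(),u.max(),v.min(),v.max())
print(fproj(im,[.492,-.213,.062]),fproj(im,[.492,-.213,.007]))
cv2.imwrite("pics/d.png",np.clip(c[:,:,::-1]*1.3,0,255).astype(np.uint8))
E
```

```text
top view tail [ 0.49701067 -0.21572716  0.062     ] pocket [0.53600393 0.1496529  0.022     ]
[ 0.45564147 -0.17499682  0.37345252] [-0.31073785  0.00049832  0.1824174 ] [297.31863964   0.         258.89927349]
{'xyz': [0.4985, -0.2151, 0.0461], 'score': 0.81}
0.94 277 298 127 149
(np.float64(286.3834211450466), np.float64(140.90722857542326)) (np.float64(282.39157090088355), np.float64(134.6868346594108))
```

View pics/d.png

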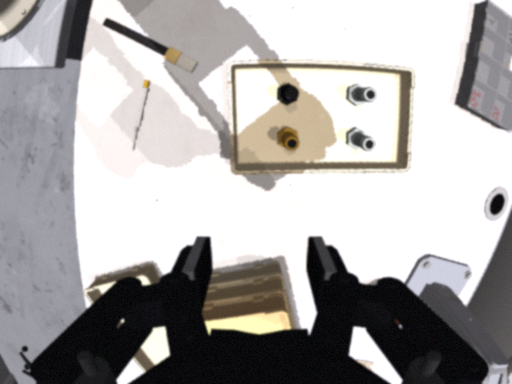

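The wrist view shows brass at (289,138), with its tail top at about (292,144), and the tool square to the tray. Both cameras and the network agree on roughly (0.497, -0.2155).

```bash
python3 -c "
from h import *
print(delta([.497,-.2155,.1]))"
```

```text
[ 32.7  34.6 131.3]
```

Request:
{"op": "drive_tool", "data": {
  "moves": [
    [0.6,[16,17,0],0],
    [0.6,[17,18,0],0],
    [0.6,[0,0,45],0],
    [0.6,[0,0,45],0],
    [0.6,[0,0,20],0]
  ]
}}

```text
time: 3.5
position: [0.4948, -0.2139, 0.117]
tool_rot: [-3.137, -0.005, 1.749]
contact_force: [-1.2, -0.4, -0.4]
gripper_width: 0.0512
grip_force: 0.0
```

```bash
python3 - <<'E'
from h import *
im=r.get_image("wrist");c=im["color"]
for d in r.look_for("wrist","brass_fitting")[:2]:print(d)
print(delta([.497,-.2155,.1]),r.state()["position"],r.state()["tool_rot"])
p=fproj(im,[.497,-.2155,.062]);q=fproj(im,[.497,-.2155,.007]);print(p,q)
c=c.copy();x,y=int(p[0]),int(p[1]);x0,y0=max(x-130,0),max(y-100,0)
cv2.circle(c,(x,y),1,(255,0,0),-1)
k=c[y0:y0+200,x0:x0+260];print(x0,y0);cv2.imwrite("pics/e.png",cv2.resize(k[:,:,::-1],None,fx=3,fy=3))
E
```

```text
{'xyz': [0.5001, -0.2113, 0.042], 'score': 0.57}
[-2.2  2.1 17.4] [ 0.49466328 -0.2137688   0.11746904] [-3.13590466 -0.00561284  1.74883782]
(np.float64(262.69224714906153), np.float64(213.87473004983553)) (np.float64(262.2705059268283), np.float64(190.83738102018796))
132 113
```

View pics/e.png

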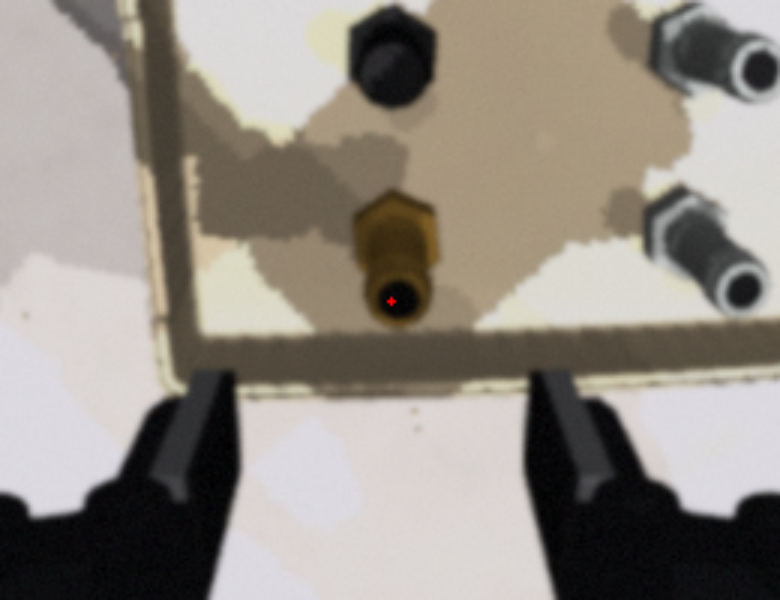

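The brass tail top is at crop pixel (397,300), about 1 mm to the right of the predicted dot. The fingers straddle it with clear room on both sides, so I correct and descend.

Request:
{"op": "drive_tool", "data": {
  "moves": [
    [0.6,[-2,3,0],0],
    [0.6,[0,0,25],0],
    [0.6,[0,0,25],0],
    [0.6,[0,0,20],0],
    [0.6,[0,0,0],0]
  ]
}}

```text
time: 4.1
position: [0.5006, -0.216, 0.0508]
tool_rot: [-3.14, -0.001, 1.751]
contact_force: [-0.3, -0.6, 0.7]
gripper_width: 0.0513
grip_force: 0.0
```

Request:
{"op": "drive_tool", "data": {
  "moves": [
    [0.6,[0,0,10],0],
    [0.6,[0,0,10],0],
    [0.6,[0,0,1],0],
    [0.6,[0,0,0],0],
    [0.6,[0,0,0],0]
  ]
}}

```text
time: 4.6
position: [0.5015, -0.216, 0.0308]
tool_rot: [3.141, 0.001, 1.752]
contact_force: [-0.4, -0.2, 0.3]
gripper_width: 0.0511
grip_force: 0.0
```

Request:
{"op": "drive_tool", "data": {
  "moves": [
    [0.6,[0,-3,4],0],
    [0.4,[0,0,0],0],
    [0.4,[0,0,0],0],
    [0.4,[0,0,0],0]
  ]
}}

```text
time: 5.0
position: [0.4982, -0.2163, 0.0264]
tool_rot: [3.141, 0.0, 1.752]
contact_force: [-0.6, 0.0, -0.5]
gripper_width: 0.0339
grip_force: 0.0
```

```bash
python3 - <<'E'
from h import *
im=r.get_image("wrist");c=im["color"]
print(r.state()["position"],r.state()["tool_rot"],r.state()["gripper_width"])
P=np.array([.498,-.2155,.062]);p=fproj(im,P);print(p,fproj(im,P+[.005,.001,0]))
x,y=int(p[0]),int(p[1]);x0,y0=max(x-130,0),min(max(y-100,0),184)
k=c[y0:y0+200,x0:x0+260];print(x0,y0);cv2.imwrite("pics/f.png",np.clip(1.4*cv2.resize(k[:,:,::-1],None,fx=3,fy=3),0,255).astype(np.uint8))
E
```

```text
[ 0.49823342 -0.21630507  0.0263866 ] [3.14146662e+00 1.43009910e-04 1.75184381e+00] 0.03416796612622203
(np.float64(260.1059768729829), np.float64(285.26660079598673)) (np.float64(271.82744414712477), np.float64(285.061651713732))
130 184
```

View pics/f.png

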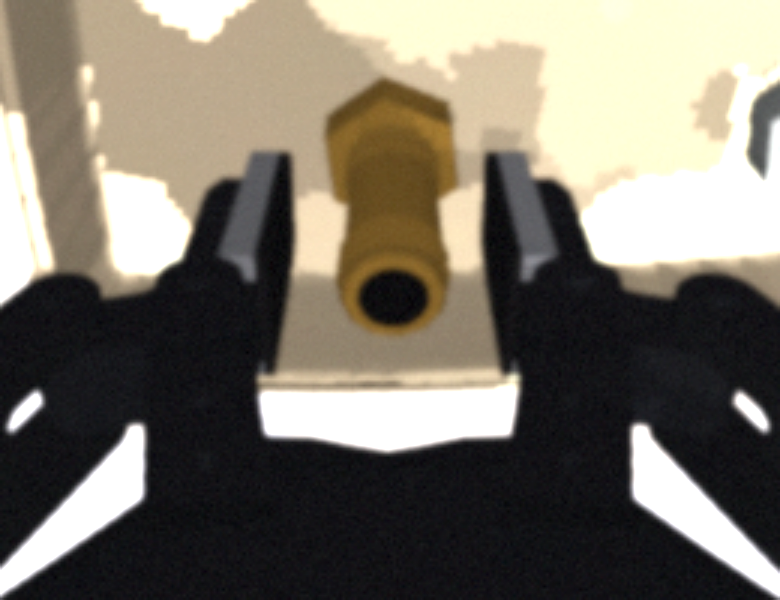

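The wrist view shows the tail top at (392,291), midway between the pads at 291 and 486, and about 2 mm towards +x of the tool. I nudge and close.

Request:
{"op": "drive_tool", "data": {
  "moves": [
    [0.4,[2,0,0],0],
    [0.2,[0,0,0],0],
    [0.1,[0,0,0],0],
    [0,[0,0,0],0],
    [0,[0,0,0],0]
  ],
  "squeeze": 40
}}

```text
time: 5.55
position: [0.4978, -0.2142, 0.0263]
tool_rot: [3.142, -0.0, 1.752]
contact_force: [-0.3, 0.9, -0.4]
gripper_width: 0.0147
grip_force: 38.9
```

Request:
{"op": "drive_tool", "data": {
  "moves": [
    [0,[0,0,0],0],
    [0,[0,0,-5],0],
    [0,[0,0,-10],0],
    [0,[0,0,-20],0],
    [0,[0,0,-20],0]
  ]
}}

```text
time: 6.05
position: [0.4977, -0.2143, 0.0824]
tool_rot: [-3.141, -0.0, 1.752]
contact_force: [0.4, -0.8, -0.7]
gripper_width: 0.0144
grip_force: 39.0
```

Request:
{"op": "drive_tool", "data": {
  "moves": [
    [0,[0,0,-25],0],
    [0,[0,0,-25],0],
    [0,[15,4,0],0],
    [0,[30,9,0],0],
    [0,[35,10,0],0]
  ]
}}

```text
time: 6.55
position: [0.5057, -0.1303, 0.131]
tool_rot: [-3.141, -0.0, 1.75]
contact_force: [0.1, 0.0, -0.8]
gripper_width: 0.0143
grip_force: 39.0
```

Request:
{"op": "drive_tool", "data": {
  "moves": [
    [0,[35,10,0],0],
    [0,[35,10,0],0],
    [0,[35,10,0],0],
    [0,[35,10,0],0],
    [0,[35,10,0],0]
  ]
}}

```text
time: 7.05
position: [0.5227, 0.052, 0.1305]
tool_rot: [-3.14, -0.001, 1.752]
contact_force: [0.2, 0.1, -0.2]
gripper_width: 0.0146
grip_force: 39.0
```

Request:
{"op": "drive_tool", "data": {
  "moves": [
    [0,[35,10,0],0],
    [0,[30,9,0],0],
    [0,[20,6,0],0],
    [0,[11,5,0],0],
    [0,[0,0,0],0]
  ]
}}

```text
time: 7.55
position: [0.5354, 0.1509, 0.1307]
tool_rot: [-3.141, -0.0, 1.754]
contact_force: [-0.3, -0.7, -0.8]
gripper_width: 0.0146
grip_force: 39.0
```

```bash
python3 - <<'E'
from h import *
im=r.get_image("wrist");c=im["color"]
s=r.state();print(s["position"],s["tool_rot"],s["gripper_width"],s["grip_force"],delta([.536,.150,.033]))
for d in r.look_for("wrist","nest_hole0")[:2]:print(d)
t=r.get_image("top")
for d in r.look_for("top","nest_hole0")[:2]:print(d)
p=fproj(im,[.536,.15,.022]);x0,y0=max(int(p[0])-130,0),min(max(int(p[1])-100,0),184);print(x0,y0,p)
k=c[y0:y0+200,x0:x0+260];cv2.imwrite("pics/g.png",cv2.resize(k[:,:,::-1],None,fx=3,fy=3))
E
```

```text
[0.5355087  0.14973875 0.13083296] [-3.14068871e+00  2.84748156e-04  1.75293087e+00] 0.014172229923089232 39.03467237949371 [ 0.2  0.6 97.8]
{'xyz': [0.5329, 0.1606, 0.0244], 'score': 0.75}
{'xyz': [0.5356, 0.1272, 0.0267], 'score': 0.89}
{'xyz': [0.5656, -0.1364, 0.0358], 'score': 0.28}
130 89 (np.float64(260.2017571913306), np.float64(189.59959976108203))
```

View pics/g.png

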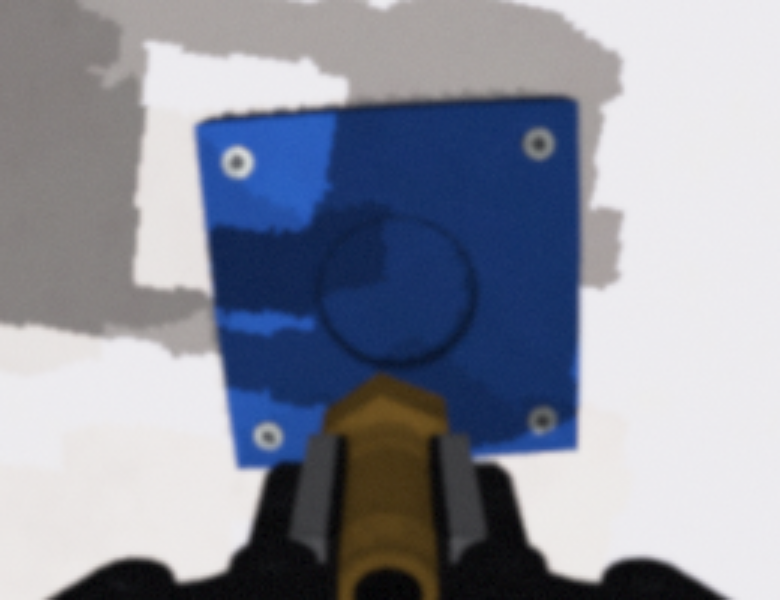

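The wrist view shows the pocket circle centred at crop pixel (397,290), about 4 mm further along tool x than predicted. The fitting is upright in the grip. Clearance is 9 mm, so I take a compromise of +3 mm in x and +1 to 2 mm in y, and lower.

Request:
{"op": "drive_tool", "data": {
  "moves": [
    [0,[3,2,0],0],
    [0,[0,0,30],0],
    [0,[0,0,30],0],
    [0,[0,0,20],0],
    [0,[0,0,8],0]
  ]
}}

```text
time: 8.25
position: [0.5356, 0.1522, 0.0409]
tool_rot: [-3.137, -0.0, 1.751]
contact_force: [-0.0, -1.2, -0.4]
gripper_width: 0.0143
grip_force: 39.1
```

```bash
python3 - <<'E'
from h import *
im=r.get_image("wrist");c=im["color"]
s=r.state();print(s["position"],s["contact_force"])
p=fproj(im,[.537,.152,.022]);x0,y0=max(int(p[0])-130,0),min(max(int(p[1])-100,0),184);print(x0,y0,p)
k=c[y0:y0+200,x0:x0+260];cv2.imwrite("pics/i.png",np.clip(1.3*cv2.resize(k[:,:,::-1],None,fx=3,fy=3),0,255).astype(np.uint8))
E
```

```text
[0.53574028 0.15228489 0.04085184] [-1.55767377 -0.84108412 -1.57627512]
132 133 (np.float64(262.1758256541859), np.float64(233.7023812276173))
```

View pics/i.png

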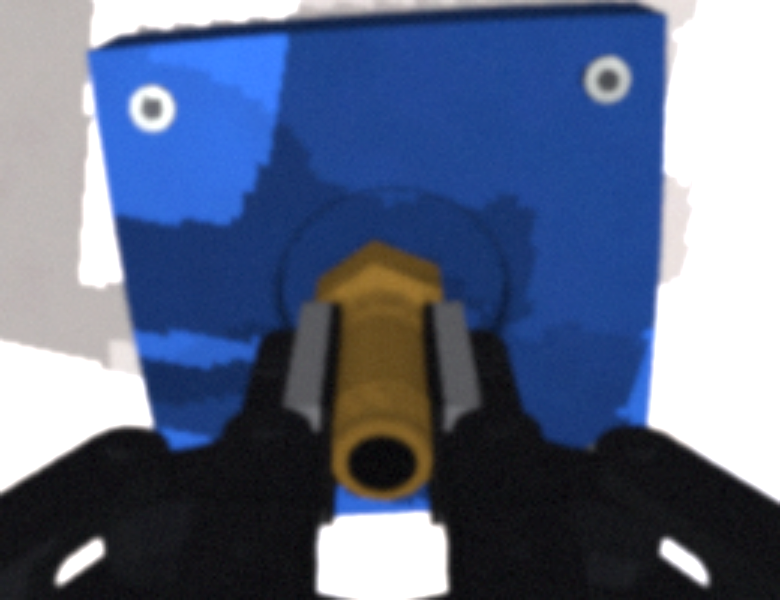

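```bash
python3 - <<'E'
from h import *
im=r.get_image("wrist");s=r.state();P=np.array(s["position"]);M=R.from_euler('xyz',s["tool_rot"]).as_matrix()
f=lambda X,Y,z:fray(im,132+X/3-.33,133+Y/3-.33,z)
top=f(392,187,.022);print("pocket from far edge",(M.T@(top-P)*1e3)[:2]-[23.5,0])
for X in(278,507):print("side",(M.T@(f(X,297,.022)-P)*1e3)[:2])
print("foot far corner",(M.T@(f(376,241,P[2]-.0073)-P)*1e3)[:2])
print("tail top",(M.T@(f(382,462,P[2]+.0357)-P)*1e3)[:2])
E
```

```text
pocket from far edge [0.56164185 0.39022874]
side [  0.75065551 -22.35658157]
side [ 0.80438043 23.57809571]
foot far corner [18.25039748 -2.5554784 ]
tail top [ 1.22997918 -1.38769636]
```

The foot is just above the pocket, about 2 to 3 mm off centre. I shift it and lower gently, watching the force.

Request:
{"op": "drive_tool", "data": {
  "moves": [
    [0,[-2,2,0],0],
    [0,[0,0,3],0],
    [0,[0,0,2],0],
    [0,[0,0,1],0],
    [0,[0,0,0],0]
  ]
}}

```text
time: 8.85
position: [0.5397, 0.1513, 0.0373]
tool_rot: [3.142, 0.0, 1.752]
contact_force: [0.2, 1.1, -0.8]
gripper_width: 0.0143
grip_force: 39.1
```

Request:
{"op": "drive_tool", "data": {
  "moves": [
    [0,[0,0,0.5],0],
    [0,[0,0,0.5],0],
    [0,[0,0,0],0]
  ]
}}

```text
time: 9.15
position: [0.5396, 0.1512, 0.0363]
tool_rot: [-3.141, -0.0, 1.752]
contact_force: [0.3, 0.2, -0.6]
gripper_width: 0.0142
grip_force: 39.1
```

Request:
{"op": "drive_tool", "data": {
  "moves": [
    [0,[0,0,1],0],
    [0,[0,0,0.5],0],
    [0,[0,0,0.5],0],
    [0,[0,0,0.5],0],
    [0,[0,0,0],0]
  ]
}}

```text
time: 9.65
position: [0.5396, 0.1512, 0.0337]
tool_rot: [-3.141, 0.0, 1.752]
contact_force: [0.0, -0.2, -0.2]
gripper_width: 0.014
grip_force: 39.1
```

Request:
{"op": "drive_tool", "data": {
  "moves": [
    [0,[0,0,0.3],0],
    [0,[0,0,0.3],0],
    [0,[0,0,0],0]
  ]
}}

```text
time: 9.95
position: [0.5397, 0.1512, 0.0332]
tool_rot: [3.142, -0.0, 1.752]
contact_force: [0.5, -0.1, -0.5]
gripper_width: 0.0142
grip_force: 39.1
```

Request:
{"op": "drive_tool", "data": {
  "moves": [
    [0,[0,0,0.3],0],
    [0,[0,0,0.3],0],
    [0,[0,0,0],0]
  ]
}}

```text
time: 10.25
position: [0.5398, 0.1512, 0.0332]
tool_rot: [-3.141, 0.0, 1.752]
contact_force: [-1.7, -0.2, 4.8]
gripper_width: 0.0146
grip_force: 39.8
```

It made contact (4.8 N) at the expected height, so I open and withdraw.

Request:
{"op": "drive_tool", "data": {
  "moves": [
    [0.2,[0,0,0],0],
    [0.3,[0,0,0],0],
    [0.45,[0,0,0],0],
    [0.6,[0,0,0],0],
    [0.6,[0,0,0],0]
  ],
  "squeeze": 20
}}

```text
time: 10.75
position: [0.5397, 0.1512, 0.0325]
tool_rot: [-3.142, -0.0, 1.752]
contact_force: [0.8, -0.7, 0.7]
gripper_width: 0.0511
grip_force: 0.0
```

Request:
{"op": "drive_tool", "data": {
  "moves": [
    [0.6,[0,0,-10],0],
    [0.6,[0,0,-20],0],
    [0.6,[0,0,-35],0],
    [0.6,[0,0,-40],0],
    [0.6,[0,0,0],0]
  ]
}}

```text
time: 11.25
position: [0.5443, 0.1516, 0.1451]
tool_rot: [3.129, 0.002, 1.752]
contact_force: [0.9, 1.1, 0.9]
gripper_width: 0.0513
grip_force: 0.0
```

```bash
python3 - <<'E'
from h import *
c=r.get_image("wrist")["color"];t=r.get_image("top")["color"]
print(r.state()["position"],r.state()["time"])
a=cv2.resize(c[90:290,160:360],(400,400),interpolation=2);b=cv2.resize(t[140:250,280:390],(400,400),interpolation=2)
cv2.imwrite("pics/j.png",np.clip(1.4*np.hstack([a,b])[:,:,::-1],0,255).astype(np.uint8))
E
```

```text
[0.54074029 0.15131066 0.13948128] 11.35
```

View pics/j.png

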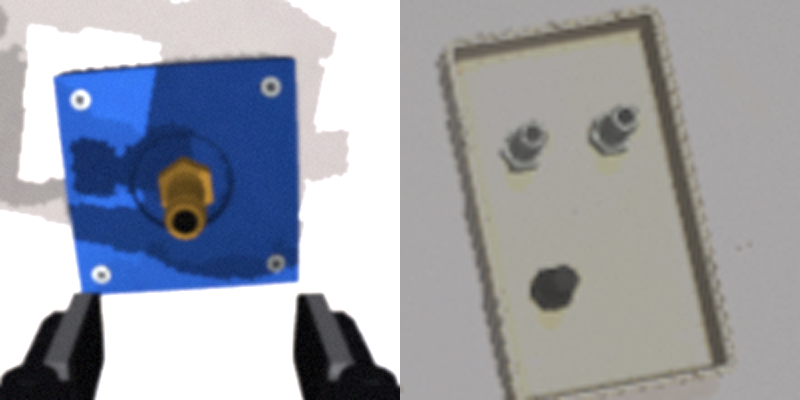

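The final picture shows the brass fitting upright inside the pocket circle (foot at about (185,183)) and clear of the fingers. The three other fittings are standing in the tray.

```bash
python3 -c "
from station import r
print(r.hand_in())"
```

```text
the job is handed in; nothing more can be done
None
```

The brass fitting is standing upright on the floor of the blue block's pocket, set down with about 5 N of contact; the other three fittings are still standing in the tray, and the job was handed in at about 11.4 s.

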